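# Open the steriliser lid and hold it short of its balance point

## Task

The steriliser has finished: turn the black handwheel on its lid anticlockwise, in several grasps, until it stops and the four bolts are fully drawn in. Then lift the lid by its bar handle, opposite the hinge, just past its balance point, where the spring takes over, and ease it back to just below that point so that drips run back into the drum. Finish while holding it there by the handle, still; never let it swing away to fully open or drop, and leave everything standing round the steriliser where it is.

Things in the scene. Friction and masses are not known exactly. Their poses are not given: they have to be found in the camera images.
- drum: Fixed round steriliser drum, 300 mm diameter, 69 mm out of the counter. Origin on its axis at counter level; x points from lid handle (-x) to hinge (+x), z up. Shut lid's top at 85 mm. Four hooked keepers, 108 mm high, 165 mm from the axis, 45 and 100 degrees either side of the handle. Valve (top 135 mm) and gauge (128 mm) on the lid, 110 mm from the axis, 0 and 40 degrees from +x towards +y.
- wheel_center (a point): Centre of the handwheel's rim, on the drum's axis, 153 mm above the counter with the lid shut. Black wheel: rim of 140 mm mean diameter and 18 mm round section, three spokes 12 mm thick, 120 degrees apart, 34 mm hub. x lies along one spoke and turns with the wheel; z is the wheel's axis, up out of the lid. Under the rim 42 mm are free down to the bolts.
- wheel (a joint): Handwheel angle in rad, growing anticlockwise seen from above. 0: bolts out, lid locked; 3.6: end stop, bolts fully drawn in (16 mm). It starts between 0 and 1.0. Below about 2.6 the bolts hold the lid shut; fully drawn in counts from 3.25. It turns with 0.25 N m and stays where it is left.
- lid (a joint): Lid angle in rad, 0 shut, growing as its handle side rises. Hinge axis along the drum's y, 165 mm from its axis (+x), 75 mm above the counter. The 6 kg lid has a counterbalance spring: balance point at 0.60 rad (34 degrees). Below it the lid falls shut if let go; above, the spring swings it up to its stop at 1.35. At the handle it weighs 4.9 N when shut, 1.5 N at 0.5, and pulls up by 3.6 N at 0.8.
- lid_handle: The lid's handle: level round black roller grip, 16 mm diameter, 116 mm long, turning freely on its bar between two steel arms. Origin at the bar's middle, y along the bar (x, z turn with the roller). Lid shut: 92 mm above the counter, 178 mm from the drum's axis, 36 mm free between bar and lid. It swings at 343 mm from the hinge axis; 283 mm above the counter at balance.
- tray: Loose steel instrument tray with forceps, 240 x 160 x 22 mm, on the handle's side of the steriliser. Bystander. Origin under its centre.
- swab_jar: Loose glass jar with steel cap, 72 mm diameter, 100 mm high, beyond the steriliser. Bystander. Origin under its centre.
- spray_bottle: Loose dark spray bottle with white trigger head, 68 mm diameter, 210 mm high, beside the hinge of the steriliser. Bystander. Origin under its centre.
- steel_bowl: Loose steel bowl, 110 mm diameter, 45 mm high, beside the hinge of the steriliser. Bystander. Origin under its centre.
- tape_roll: Loose roll of paper tape lying flat, 90 mm diameter, 19 mm high, on the handle's side of the steriliser. Bystander. Origin under its centre.
- strip_box: Loose small paper carton, 90 x 60 x 28 mm, beyond the steriliser. Bystander. Origin under its centre.

How it is judged (in metres and radians):
On the way, in this order (a step that is already met when the one before it is completed fails the run):
1. the handwheel is turned back until the bolts are fully drawn in (wheel beyond 3.25 rad) (value of joint wheel above 3.25 rad), for 0.2 s.
2. the lid is raised past its balance point (beyond 0.62 rad) (value of joint lid above 0.62 rad), for 0.1 s.
At the end, for the whole second after the job is handed in: The lid is held still (under 0.05 rad/s) by the gripper's fingers on its handle, 0.015 to 0.20 rad below its balance point (lid angle 0.40 to 0.585 rad), with the bolts still fully drawn in (wheel beyond 3.25 rad), and the bystanders stand upright within 30 mm of where they were (value of joint lid between 0.4 and 0.585 rad and velocity of joint lid between -0.05 and 0.05 rad/s and contact force between the fingers and lid_handle above 0.1 N and value of joint wheel above 3.25 rad and distance of each of tray, swab_jar, spray_bottle, steel_bowl, tape_roll, strip_box from where it was at the start of the episode below 0.03 m and angle between each of spray_bottle, swab_jar's own z axis and vertical below 0.3 rad); the arm keeps its last pose, push and grip.
It fails at once if the lid swings away to open (beyond 1.1 rad) (value of joint lid above 1.1 rad).
It fails at once if the lid is dropped (falls faster than 1.2 rad/s) (velocity of joint lid below -1.2 rad/s).
It fails at once if a bystander is shoved or knocked over (distance of any of tray, swab_jar, spray_bottle, steel_bowl, tape_roll, strip_box from where it was at the start of the episode above 0.03 m or angle between any of spray_bottle, swab_jar's own z axis and vertical above 0.3 rad).
It also fails if it takes over 69 s, if anything falls off the work surface, if the arm or the gripper's body presses on something with over 40 N, if the wrist force passes 120 N, or if a joint passes its speed limit or range.

## Robot

A 6-joint arm with a two-finger parallel gripper is mounted at the origin on the work surface. World frame = base frame: x ahead of the robot, y to its left, z up, the work surface at z = 0. Lengths are in m, angles in degrees, forces in N, time in s.
With the tool pointing down it reaches from about 0.35 to 0.875 m from the base axis. Payload 4.2 kg.
Tool frame: the origin (TCP) lies on the centre line of the jaws, within the pads' length; the fingertips stand tip_reach ahead of it and the grasp point (between the pads) is the TCP (tip_reach is the distance from the TCP to the fingertips, in m); z points along the fingers, y is the line along which they close (so a half turn about z gives the same grasp; the last joint's range is limited). The gripper opens to 87 mm and grips with 3 to 60 N. Pads are 19 mm wide; open, the fingers measure 117 mm over their backs; the gripper's body (75 mm by 190 mm) begins 51 mm behind the grasp point.
Start: joints at [85.806, 22.042, 0.453, 0, -68.411, -14.817], TCP at [0.204, 0.591, 0.242] pointing down, gripper open.
Joint ranges: [-179.83, 179.83], [-69.29, 118.12], [-61.27, 80.66], [-181.25, 117.63], [-171.15, -9.14], [-177.46, 177.46]. Speed limits (degrees/s): [159.86, 159.86, 180, 180, 180, 180].

## Interface

Orientations are given as a 3x3 rotation matrix whose columns are the frame's x, y, z axes.
In Python, from station import sense, capture, finish_job, tip_reach gives the robot as it stands.
- The arm moves only by the tool arm_command, never from a script. Its argument "deltas" is a list of rows, each a list of 7 numbers: the turn, a rotation vector about the tool's x, y, z in rad, then the shift along the tool's x, y, z in cm, then the closure, from -1 (fully open) to 1 (shut), so that 0 is half open. In form: [[rx, ry, rz, dx, dy, dz, hand], ...]. A call has 1 to 8 rows; each row is the pose to reach, as a shift and turn from the pose commanded when the call began, along the tool's axes at that moment; what a row does not reach only later rows make up. A row lasts 1/12 s, in which the tool goes at most 41.7 mm and 7.16 degrees, less where a joint would pass 70% of its speed; a pose out of reach is approached as far as the arm can. A call with a gripper value outside its range is refused whole. The fingers move at their own pace and stop on an object; the grip force is fixed at half the most. Time passes only in rows, so rows that repeat a pose let the fingers close. It gives the time, the measured TCP pose, the force, the opening and the grip force at its end, in the units of the state.
- sense(): the state, without advancing time (a new reading comes with each control period).
- capture(name): name is "scene" or "top"; returns a dict with "pixels" (480x640x3 uint8, blue, green, red), "fovy" (degrees; the focal length in pixels is half the picture's height over the tangent of half this angle, whatever the lens; pixels are square), "cx", "cy" (the principal point, pixels), "rvec" (rotation vector, rad) and "tvec" (3), from world to camera coordinates, as OpenCV has them. Camera axes: x right, y down, z forward; pixel columns grow to the right and rows downward; lengths in m; the calibration is good to about 2 mm. A picture is of the moment at which its call begins. There is no depth.
- finish_job(): hands the job in; it is judged then, once.
The state is a dict: "time_s": time; "joints": joint angles; "joint_velocities": joint speeds; "effort": joint torques, N m; "tcp_pos": TCP position; "ee_rot": TCP orientation; "wrist_force": force on the tool from outside, world axes, zero at the start; "moment": the same for the moment, N m; "gripper_width": opening from 0.0 (shut) to 1.0 (fully open); "gripper_force": force on a finger pad.
Only numpy, scipy, OpenCV 4.12 (cv2) and the standard library are available. Lean on these libraries where they do the work, as an engineer would, in place of code of your own. Each camera call takes 0.05 s, during which the arm holds its last target. There are 200 camera calls.

## Working session

There is one attempt and no reset: what is moved stays moved. The work goes in short steps, Python scripts to look and compute and a tool call to move; the robot and the scene stay as the last step left them, time stands still between calls to the robot, and variables do not carry over. Pictures are saved under pics/ and viewed, at most 10 in all, crops included, and the job is handed in when it is done.

Besides the shell and the picture viewer there is one more tool, called after "Emit:" in YAML: its name, and indented under it one key for each argument. arm_command: Moves the arm, as the interface text tells. Its arguments: {"type":"object","properties":{"deltas":{"type":"array"}},"required":["deltas"]}

```bash
mkdir -p pics; ls; python3 - <<'E'
from station import *
import cv2
s=sense();print({k:s[k] for k in('time_s','tcp_pos','ee_rot','wrist_force','gripper_width')},tip_reach)
for n in("scene","top"):
    c=capture(n);cv2.imwrite(f"pics/{n}0.png",c["pixels"]);print(n,c["fovy"],c["cx"],c["cy"],c["rvec"],c["tvec"])
E
```

```text
pics
{'time_s': 0.0, 'tcp_pos': array([0.2033794 , 0.59038798, 0.24047373]), 'ee_rot': array([[ 9.45389129e-01, -3.25943224e-01, -6.39646546e-04],
       [-3.25943846e-01, -9.45386900e-01, -2.05390687e-03],
       [ 6.47435624e-05,  2.15023008e-03, -9.99997686e-01]]), 'wrist_force': array([0.10929757, 0.11843108, 0.49554258]), 'gripper_width': 1.0002067778475956} 0.019
scene 43.00787748469942 323.8677731732815 252.10002403580748 [ 1.24576395  2.21547181 -1.04641603] [ 0.23467135 -0.22667817  1.84092701]
top 51.55257553429141 313.440382716009 236.21531087994498 [ 2.09669382 -2.15459042  0.16892167] [0.11126422 0.55891443 1.10608032]
```

View pics/scene0.png

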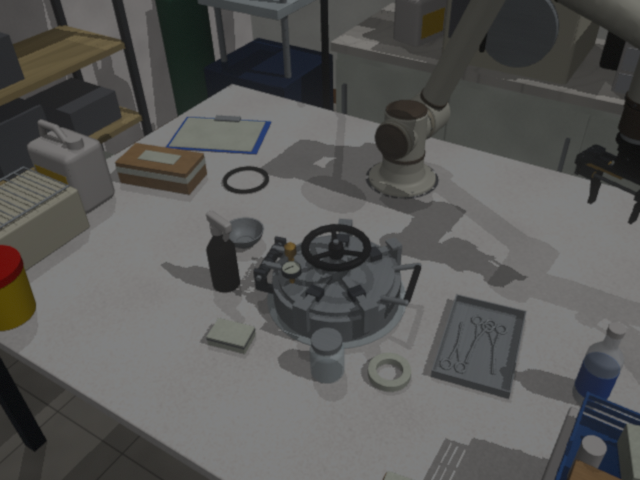

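View pics/top0.png

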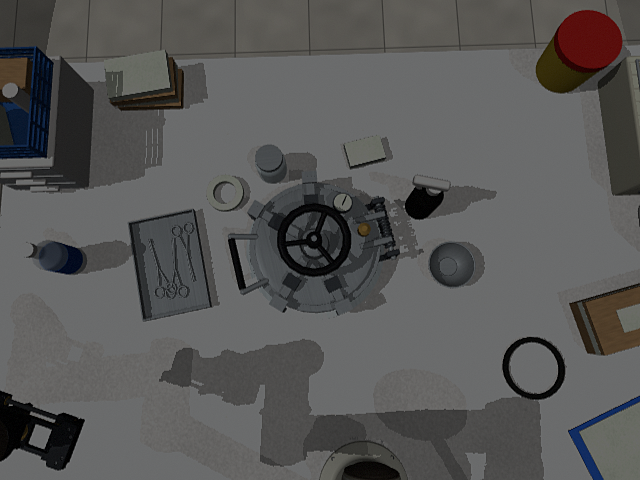

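The scene view shows the wheel at about (336,247) and the handle at (413,285). In the top view they are at about (314,240) and (237,263). The hinge is to the right, and the tray and tape are on the handle's side.

```bash
cat > h.py <<'E'
import numpy as np, cv2
from station import *
def cam(n):
    c=capture(n);f=240/np.tan(np.radians(c["fovy"]/2))
    c["K"]=np.array([[f,0,c["cx"]],[0,f,c["cy"]],[0,0,1.]]);c["R"]=cv2.Rodrigues(np.array(c["rvec"]))[0];c["t"]=np.array(c["tvec"]).reshape(3)
    c["P"]=c["K"]@np.c_[c["R"],c["t"]];return c
def onplane(c,uv,z):
    d=c["R"].T@np.linalg.inv(c["K"])@np.array([uv[0],uv[1],1.]);o=-c["R"].T@c["t"];return o+d*(z-o[2])/d[2]
def tri(a,ua,b,ub):
    X=cv2.triangulatePoints(a["P"],b["P"],np.array(ua,float).reshape(2,1),np.array(ub,float).reshape(2,1))[:,0];return X[:3]/X[3]
def proj(c,X):
    x=c["P"]@np.r_[X,1];return x[:2]/x[2]
E
python3 - <<'E'
from h import *
S,T=cam("scene"),cam("top")
def blobs(c,roi,th):
    x0,y0,x1,y1=roi;m=np.zeros((480,640),np.uint8);m[y0:y1,x0:x1]=(c["pixels"].max(2)[y0:y1,x0:x1]<th)*255
    k,_=cv2.findContours(m,cv2.RETR_EXTERNAL,cv2.CHAIN_APPROX_NONE)
    return m,sorted([q for q in k if len(q)>15],key=cv2.contourArea)[::-1][:3]
mt,wt=blobs(T,(265,195,360,285),45);ms,ws=blobs(S,(295,220,378,275),45)
_,ht=blobs(T,(222,228,250,298),45);_,hs=blobs(S,(398,258,425,310),45)
for n,k in(("wt",wt),("ws",ws)):
    for q in k[:2]: print(n,cv2.contourArea(q),cv2.fitEllipse(q))
for n,k in(("ht",ht),("hs",hs)):
    for q in k[:2]: print(n,cv2.contourArea(q),cv2.minAreaRect(q))
et,es=cv2.fitEllipse(wt[0]),cv2.fitEllipse(ws[0]);C=tri(S,es[0],T,et[0]);print("C",C)
# radial darkness profile for spokes/angles
g=T["pixels"].max(2).astype(float);a=np.radians(np.arange(0,360,3))
v=[np.mean([g[tuple(np.round(proj(T,C+[r*np.cos(t),r*np.sin(t),0])[::-1]).astype(int))] for r in(.03,.037,.044,.05)]) for t in a]
print([(int(np.degrees(t)),int(x)) for t,x in zip(a,v)])
def ends(q):
    (c,(w,h),_)=cv2.minAreaRect(q);b=cv2.boxPoints(cv2.minAreaRect(q));l=sorted(range(4),key=lambda i:b[i][1])
    return (b[l[0]]+b[l[1]])/2,(b[l[2]]+b[l[3]])/2
a0,a1=ends(ht[0]);b0,b1=ends(hs[0]);print(a0,a1,b0,b1)
print("mid",tri(S,(b0+b1)/2,T,(a0+a1)/2));print(tri(S,b0,T,a0),tri(S,b1,T,a1),tri(S,b1,T,a0),tri(S,b0,T,a1))
for z in(.092,):print(onplane(T,a0,z),onplane(T,a1,z))
tt=[(x,y) for x in(0,) for y in(0,)]
E
```

```text
wt 4525.0 ((313.7255859375, 235.12974548339844), (77.60333251953125, 84.88447570800781), 63.906219482421875)
wt 127.5 ((291.0462646484375, 279.4892883300781), (11.18431568145752, 17.318830490112305), 95.25724792480469)
ws 2511.5 ((336.9947814941406, 248.2320098876953), (45.90693664550781, 72.49840545654297), 91.9727554321289)
ht 300.0 ((236.33941650390625, 263.42242431640625), (51.94602584838867, 6.824009418487549), 77.125)
hs 142.0 ((412.20001220703125, 282.4000244140625), (5.059643268585205, 35.417503356933594), 18.434947967529297)
C [0.54402055 0.09777153 0.15321827]
[(0, 45), (3, 53), (6, 57), (9, 64), (12, 61), (14, 66), (18, 69), (21, 68), (24, 79), (27, 79), (29, 79), (33, 76), (36, 77), (39, 77), (42, 75), (45, 75), (48, 77), (51, 75), (54, 59), (57, 44), (59, 50), (63, 68), (66, 69), (69, 69), (72, 76), (75, 69), (78, 68), (81, 66), (84, 55), (87, 60), (90, 56), (93, 56), (96, 61), (99, 59), (102, 20), (105, 6), (108, 9), (111, 10), (114, 23), (117, 42), (119, 54), (123, 64), (126, 70), (129, 66), (132, 75), (135, 67), (138, 56), (141, 58), (144, 70), (147, 68), (150, 75), (
[... 385 characters left out ...]
, 47), (261, 46), (264, 40), (267, 39), (270, 40), (273, 41), (276, 52), (279, 56), (282, 59), (285, 59), (288, 65), (291, 66), (294, 65), (297, 71), (300, 70), (303, 72), (306, 72), (309, 74), (312, 66), (315, 67), (318, 40), (321, 38), (324, 7), (327, 11), (330, 16), (333, 11), (336, 16), (339, 52), (342, 61), (345, 57), (348, 55), (351, 43), (354, 41), (357, 41)]
[230.55199 238.10242] [242.12685 288.74243] [417.80002 265.60004] [406.6 299.2]
mid [0.49805546 0.26757147 0.09270067]
[0.53446633 0.27991038 0.17544842] [ 0.45666636  0.2536436  -0.00067302] [0.55467038 0.28077033 0.09522587] [0.44166006 0.2545845  0.09361696]
[0.55527176 0.2812746  0.092     ] [0.44147683 0.25545327 0.092     ]
```

```bash
cat >> h.py <<'E'
from scipy.spatial.transform import Rotation as Ro
def rotdown(phi,tilt=0):   # tool z down, tool y at world angle phi (deg)
    y=np.array([np.cos(np.radians(phi)),np.sin(np.radians(phi)),0]);z=np.array([0,0,-1.]);return np.c_[np.cross(y,z),y,z]
def delta(p,R,s=None):
    s=s or sense();E=np.array(s["ee_rot"]);return np.round(np.r_[Ro.from_matrix(E.T@R).as_rotvec(),100*E.T@(np.array(p)-s["tcp_pos"])],3)
E
python3 - <<'E'
from h import *
S,T=cam("scene"),cam("top");g=T["pixels"].max(2)
m=np.zeros_like(g);m[201:280,274:354]=(g[201:280,274:354]<30)*255
k,_=cv2.findContours(m,cv2.RETR_EXTERNAL,cv2.CHAIN_APPROX_NONE);q=max(k,key=len)
print(cv2.fitEllipse(q),cv2.minEnclosingCircle(q),cv2.boundingRect(q))
u=cv2.minEnclosingCircle(q)[0]
for uv in(u,(314,240)):
    C=tri(S,(337,248.2),T,uv);print(C,onplane(T,uv,.153))
a=np.radians(np.arange(0,360,4))
for C in(C,np.array([.5384,.0942,.153])):
  v=[np.mean([g[tuple(np.round(proj(T,C+[r*np.cos(t),r*np.sin(t),0])[::-1]).astype(int))] for r in(.03,.037,.044,.05)]) for t in a]
  print([int(np.degrees(t)) for t,x in zip(a,v) if x<25])
C=np.array([.538,.095,0])
ph=np.radians(40)
print(delta(C+[.07*np.cos(ph),.07*np.sin(ph),.26],rotdown(-140)))
E
```

```text
((313.65374755859375, 237.6829071044922), (73.4457778930664, 78.80594635009766), 73.1363296508789) ((316.2684020996094, 232.8444061279297), 43.896636962890625) (274, 201, 78, 76)
[0.54652337 0.09602716 0.15474303] [0.55073339 0.08871491 0.153     ]
[0.53606153 0.09508072 0.14624116] [0.53554692 0.09390799 0.153     ]
[92, 96, 100, 212, 216, 220, 224, 332, 336, 340, 344]
[96, 100, 104, 208, 212, 216, 220, 332, 336, 340, 344]
[ 1.0000e-03 -0.0000e+00  5.4100e-01  5.1380e+01  2.9975e+01 -1.8570e+00]
```

Emit:
arm_command:
  deltas:
    - [0, 0, 0.54, 51.4, 30.0, -1.86, 0]
    - [0, 0, 0.54, 51.4, 30.0, -1.86, 0]
    - [0, 0, 0.54, 51.4, 30.0, -1.86, 0]
    - [0, 0, 0.54, 51.4, 30.0, -1.86, 0]
    - [0, 0, 0.54, 51.4, 30.0, -1.86, 0]
    - [0, 0, 0.54, 51.4, 30.0, -1.86, 0]
    - [0, 0, 0.54, 51.4, 30.0, -1.86, 0]
    - [0, 0, 0.54, 51.4, 30.0, -1.86, 0]

```text
time_s: 0.97
tcp_pos: [0.4218, 0.3367, 0.2523]
ee_rot: [[0.644, -0.765, 0.0], [-0.765, -0.644, 0.0], [-0.0, -0.001, -1.0]]
wrist_force: [0.9, 0.8, 0.1]
gripper_width: 0.525
gripper_force: 0.0
```

```bash
cat > go.py <<'E'
import sys
from h import *
# usage: go.py r phi z [yawphi] : above the wheel
r,phi,z=map(float,sys.argv[1:4]);y=float(sys.argv[4]) if len(sys.argv)>4 else phi-180
C=np.array([.537,.0945,0]);p=np.radians(phi);s=sense()
print(delta(C+[r*np.cos(p),r*np.sin(p),z],rotdown(y),s))
print(round(s["time_s"],2),np.round(s["tcp_pos"],4),np.round(s["joints"],1),np.round(s["wrist_force"],1),np.round(s["moment"],2),s["gripper_width"])
E
python3 go.py .07 40 .26
```

```text
[-1.0000e-03  0.0000e+00  1.0000e-03  2.5956e+01 -2.2800e-01 -7.7200e-01]
0.97 [0.4218 0.3367 0.2523] [ 55.8  13.3 -10.6   0.  -66.1 -15.7] [0.9 0.8 0.1] [ 0.09 -0.08 -0.02] 0.5246185160126887
```

Emit:
arm_command:
  deltas:
    - [0, 0, 0, 26.0, -0.2, -0.8, 0]
    - [0, 0, 0, 26.0, -0.2, -0.8, 0]
    - [0, 0, 0, 26.0, -0.2, -0.8, 0]
    - [0, 0, 0, 26.0, -0.2, -0.8, 0]
    - [0, 0, 0, 26.0, -0.2, -0.8, 0]
    - [0, 0, 0, 26.0, -0.2, -0.8, 0]
    - [0, 0, 0, 26.0, -0.2, -0.8, 0]
    - [0, 0, 0, 26.0, -0.2, -0.8, 0]

```text
time_s: 1.63
tcp_pos: [0.5912, 0.1381, 0.2593]
ee_rot: [[0.64, -0.769, -0.001], [-0.769, -0.64, -0.0], [0.0, 0.001, -1.0]]
wrist_force: [-0.1, 0.5, 0.9]
gripper_width: 0.498
gripper_force: 0.0
```

```bash
python3 go.py .07 40 .151
```

```text
[ 1.0000e-03 -0.0000e+00 -4.0000e-03 -1.4000e-01 -5.2000e-02  1.0833e+01]
1.63 [0.5912 0.1381 0.2593] [ 28.4  19.7  -0.6   0.  -69.8  11.4] [-0.1  0.5  0.9] [0.11 0.02 0.04] 0.49841474809852576
```

Emit:
arm_command:
  deltas:
    - [0, 0, 0, -0.1, 0, 4.0, 0]
    - [0, 0, 0, -0.1, 0, 8.0, 0]
    - [0, 0, 0, -0.1, 0, 10.8, 0]
    - [0, 0, 0, -0.1, 0, 10.8, 0]

```text
time_s: 1.97
tcp_pos: [0.5841, 0.1409, 0.1453]
ee_rot: [[0.643, -0.766, -0.013], [-0.766, -0.643, -0.004], [-0.005, 0.013, -1.0]]
wrist_force: [-0.3, -0.7, -1.1]
gripper_width: 0.498
gripper_force: 0.0
```

```bash
python3 go.py .07 40 .151; python3 - <<'E'
from h import *
for n in("scene",):
    c=cam(n)["pixels"];cv2.imwrite("pics/g1.png",cv2.resize(c[180:320,240:460],None,fx=3,fy=3))
E
```

```text
[ 0.013  0.005  0.001  0.522 -0.405 -0.58 ]
1.97 [0.5841 0.1409 0.1453] [ 28.9  24.8  -9.9  -0.2 -56.1  11.2] [-0.3 -0.7 -1.1] [0.04 0.13 0.02] 0.49808274087097865
```

View pics/g1.png

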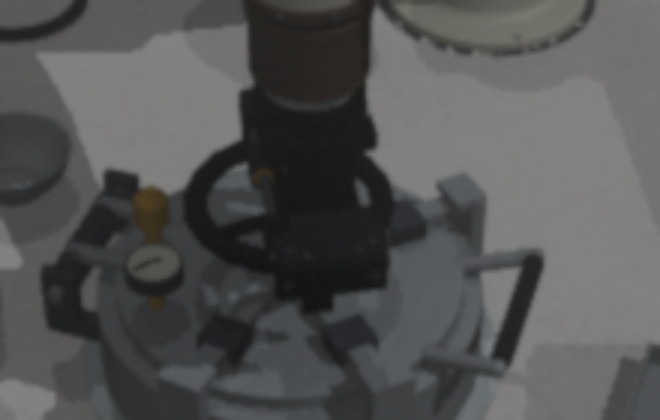

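The crop shows the gripper over the near side of the rim, with the outer fingertip in front of it at about (318,298), so the fingers straddle the rim. Next I let it settle and close.

Emit:
arm_command:
  deltas:
    - [0, 0, 0, 0, 0, 0, 0]
    - [0, 0, 0, 0, 0, 0, 0]
    - [0, 0, 0, 0, 0, 0, 0.9]
    - [0, 0, 0, 0, 0, 0, 0.9]
    - [0, 0, 0, 0, 0, 0, 0.9]
    - [0, 0, 0, 0, 0, 0, 0.9]
    - [0, 0, 0, 0, 0, 0, 0.9]

```text
time_s: 2.6
tcp_pos: [0.5886, 0.1409, 0.1524]
ee_rot: [[0.644, -0.765, -0.001], [-0.765, -0.644, -0.001], [-0.0, 0.002, -1.0]]
wrist_force: [1.7, -1.4, 1.7]
gripper_width: 0.206
gripper_force: 30.1
```

```bash
cat > arc.py <<'E'
import sys
from h import *
# arc.py phi0 step n : rows in tool axes for an arc of radius .07 (tool y at phi-180, i.e. inward)
st,n=map(float,sys.argv[1:3])
for i in range(1,int(n)+1):
    a=np.radians(st*i);# local: tool y inward, tool x = y cross z ; outward=-y, ccw tangent
    R=rotdown(-180);o=np.array([1,0,0]);t=np.array([0,1,0])
    d=7*((np.cos(a)-1)*o+np.sin(a)*t);print([0,0,round(-a,3)]+list(np.round(R.T@d,2)+0.))
E
python3 go.py .07 40 .151; python3 arc.py 6.5 8
```

```text
[ 0.002  0.     0.001  0.237 -0.071  0.141]
2.6 [0.5886 0.1409 0.1524] [ 28.8  24.5  -9.4   0.  -56.2  11.3] [ 1.7 -1.4  1.7] [-0.18 -0.36  0.37] 0.20560141525981362
[0, 0, np.float64(-0.113), np.float64(-0.79), np.float64(0.04), np.float64(0.0)]
[0, 0, np.float64(-0.227), np.float64(-1.57), np.float64(0.18), np.float64(0.0)]
[0, 0, np.float64(-0.34), np.float64(-2.34), np.float64(0.4), np.float64(0.0)]
[0, 0, np.float64(-0.454), np.float64(-3.07), np.float64(0.71), np.float64(0.0)]
[0, 0, np.float64(-0.567), np.float64(-3.76), np.float64(1.1), np.float64(0.0)]
[0, 0, np.float64(-0.681), np.float64(-4.41), np.float64(1.56), np.float64(0.0)]
[0, 0, np.float64(-0.794), np.float64(-4.99), np.float64(2.09), np.float64(0.0)]
[0, 0, np.float64(-0.908), np.float64(-5.52), np.float64(2.69), np.float64(0.0)]
```

Emit:
arm_command:
  deltas:
    - [0, 0, -0.113, -0.79, 0.04, 0, 0.9]
    - [0, 0, -0.227, -1.57, 0.18, 0, 0.9]
    - [0, 0, -0.34, -2.34, 0.4, 0, 0.9]
    - [0, 0, -0.454, -3.07, 0.71, 0, 0.9]
    - [0, 0, -0.567, -3.76, 1.1, 0, 0.9]
    - [0, 0, -0.681, -4.41, 1.56, 0, 0.9]
    - [0, 0, -0.794, -4.99, 2.09, 0, 0.9]
    - [0, 0, -0.794, -4.99, 2.09, 0, 0.9]

```text
time_s: 3.27
tcp_pos: [0.5401, 0.1633, 0.1524]
ee_rot: [[0.997, -0.073, -0.002], [-0.073, -0.997, -0.005], [-0.001, 0.005, -1.0]]
wrist_force: [1.1, -7.9, 2.0]
gripper_width: 0.208
gripper_force: 29.7
```

```bash
python3 go.py .07 87.5 .151
```

```text
[ 0.005  0.001 -0.029 -0.01  -0.117  0.137]
3.27 [0.5401 0.1633 0.1524] [ 33.4  20.9 -15.3   0.2 -54.   52.3] [ 1.1 -7.9  2. ] [-2.43 -0.19  0.3 ] 0.20840881566102018
```

Emit:
arm_command:
  deltas:
    - [0, 0, -0.113, -0.79, 0.1, 0, 0.9]
    - [0, 0, -0.227, -1.57, 0.28, 0, 0.9]
    - [0, 0, -0.34, -2.34, 0.5, 0, 0.9]
    - [0, 0, -0.454, -3.07, 0.81, 0, 0.9]
    - [0, 0, -0.567, -3.76, 1.2, 0, 0.9]
    - [0, 0, -0.681, -4.41, 1.66, 0, 0.9]
    - [0, 0, -0.794, -4.99, 2.19, 0, 0.9]
    - [0, 0, -0.794, -4.99, 2.19, 0, 0.9]

```text
time_s: 3.93
tcp_pos: [0.4916, 0.1458, 0.1525]
ee_rot: [[0.751, 0.66, 0.005], [0.66, -0.751, -0.003], [0.002, 0.005, -1.0]]
wrist_force: [10.1, -9.7, -3.7]
gripper_width: 0.202
gripper_force: 29.7
```

```bash
python3 go.py .07 130 .151
```

```text
[ 0.005 -0.002  0.023  0.183 -0.152  0.154]
3.93 [0.4916 0.1458 0.1525] [ 34.8  16.1 -22.7   0.4 -51.1  96.2] [10.1 -9.7 -3.7] [-3.12 -3.02  0.3 ] 0.20194320317860603
```

Emit:
arm_command:
  deltas:
    - [0, 0, 0, 0, 0.1, 0, 0]
    - [0, 0, 0, 0, 0.1, 0, 0]
    - [0, 0, 0, 0, 0.1, 0, 0]
    - [0, 0, 0, 0, 0.1, 0, 0]
    - [0, 0, 0, 0, 0.1, -3.5, 0]
    - [0, 0, 0, 0, 0.1, -6.5, 0]
    - [0, 0, 0, 0, 0.1, -6.5, 0]

```text
time_s: 4.52
tcp_pos: [0.4934, 0.1493, 0.2232]
ee_rot: [[0.753, 0.658, 0.011], [0.658, -0.753, 0.005], [0.012, 0.004, -1.0]]
wrist_force: [1.4, 0.0, 0.0]
gripper_width: 0.492
gripper_force: 0.0
```

```bash
sed -i 's/\[.537,.0945,0\]/[.539,.094,0]/' go.py; python3 go.py .07 22 .218;python3 - <<'E'
from h import *
T=cam("top");g=T["pixels"].max(2);C=np.array([.539,.094,.153]);a=np.radians(np.arange(0,360,4))
v=[np.mean([g[tuple(np.round(proj(T,C+[r*np.cos(t),r*np.sin(t),0])[::-1]).astype(int))] for r in(.03,.037,.044,.05)]) for t in a]
print([int(np.degrees(t)) for t,x in zip(a,v) if x<25])
E
```

```text
[-9.000e-03 -1.200e-02  1.905e+00  6.398e+00  9.457e+00  6.280e-01]
4.52 [0.4934 0.1493 0.2232] [ 35.   11.9 -16.9   0.2 -60.5  96.1] [1.4 0.  0. ] [-0.03 -0.18 -0.04] 0.4924197294257334
[0, 4, 8, 12, 16, 20, 132, 136, 140, 144, 180, 184, 188, 192, 276, 300, 304, 308, 312, 332, 336, 340, 344, 348, 352, 356]
```

Emit:
arm_command:
  deltas:
    - [0, 0, 0.12, 0.8, 1.2, 0, 0]
    - [0, 0, 0.24, 1.6, 2.4, 0, 0]
    - [0, 0, 0.36, 2.4, 3.6, 0, 0]
    - [0, 0, 0.48, 3.2, 4.8, 0, 0]
    - [0, 0, 0.6, 4.0, 6.0, 0, 0]
    - [0, 0, 0.72, 4.8, 7.2, 0, 0]
    - [0, 0, 0.84, 5.6, 8.4, 0, 0]
    - [0, 0, 0.96, 6.4, 9.5, 0, 0]

```text
time_s: 5.23
tcp_pos: [0.6009, 0.1178, 0.2156]
ee_rot: [[0.969, -0.247, -0.002], [-0.247, -0.969, -0.0], [-0.002, 0.001, -1.0]]
wrist_force: [0.5, -0.1, 0.4]
gripper_width: 0.501
gripper_force: 0.0
```

```bash
python3 go.py .07 22 .218
```

```text
[ 0.002  0.001  0.937  0.231 -0.313 -0.246]
5.23 [0.6009 0.1178 0.2156] [ 26.2  21.9  -3.5  -0.  -64.6  49.5] [ 0.5 -0.1  0.4] [ 0.   -0.01  0.  ] 0.5008378064422869
```

Emit:
arm_command:
  deltas:
    - [0, 0, 0.12, 0, 0, 0, 0]
    - [0, 0, 0.24, 0, 0, 0, 0]
    - [0, 0, 0.36, 0, 0, 0, 0]
    - [0, 0, 0.48, 0, 0, 0, 0]
    - [0, 0, 0.6, 0, 0, 0, 0]
    - [0, 0, 0.72, 0, 0, 0, 0]
    - [0, 0, 0.84, 0, 0, 0, 0]
    - [0, 0, 0.93, 0, 0, 0, 0]

```text
time_s: 5.9
tcp_pos: [0.6001, 0.1181, 0.2155]
ee_rot: [[0.382, -0.924, -0.002], [-0.924, -0.382, -0.0], [-0.001, 0.002, -1.0]]
wrist_force: [0.1, 0.8, 0.6]
gripper_width: 0.499
gripper_force: 0.0
```

```bash
python3 go.py .07 22 .151
```

```text
[ 2.000e-03  1.000e-03  8.000e-03 -5.100e-02 -4.480e-01  6.452e+00]
5.9 [0.6001 0.1181 0.2155] [ 26.3  21.9  -3.6  -0.  -64.6  -3.8] [0.1 0.8 0.6] [ 0.04 -0.05 -0.  ] 0.49855262273678147
```

Emit:
arm_command:
  deltas:
    - [0, 0, 0, 0, -0.4, 0.5, 0]
    - [0, 0, 0, 0, -0.4, 4.0, 0]
    - [0, 0, 0, 0, -0.4, 6.4, 0]
    - [0, 0, 0, 0, -0.4, 6.4, 0]
    - [0, 0, 0, 0, -0.4, 6.4, 0.9]
    - [0, 0, 0, 0, -0.4, 6.4, 0.9]
    - [0, 0, 0, 0, -0.4, 6.4, 0.9]
    - [0, 0, 0, 0, -0.4, 6.4, 0.9]

```text
time_s: 6.57
tcp_pos: [0.6049, 0.1195, 0.1546]
ee_rot: [[0.387, -0.922, 0.001], [-0.922, -0.387, 0.0], [0.0, -0.002, -1.0]]
wrist_force: [-4.8, -0.8, 2.7]
gripper_width: 0.282
gripper_force: 2.9
```

```bash
python3 go.py .07 22 .151
```

```text
[-0.002 -0.     0.014 -0.106  0.063  0.364]
6.57 [0.6049 0.1195 0.1546] [ 26.2  25.3  -7.7   0.  -57.   -3.4] [-4.8 -0.8  2.7] [-0.57  1.58 -0.05] 0.28227132458231263
```

Emit:
arm_command:
  deltas:
    - [0, 0, 0, 0, 0.1, 0, 0.9]
    - [0, 0, 0, 0, 0.1, 0, 0.9]
    - [0, 0, 0, 0, 0.1, 0, 0.9]

```text
time_s: 6.82
tcp_pos: [0.6025, 0.1185, 0.1542]
ee_rot: [[0.386, -0.923, -0.002], [-0.923, -0.386, -0.0], [-0.0, 0.002, -1.0]]
wrist_force: [-5.7, -0.4, 7.3]
gripper_width: 0.207
gripper_force: 29.9
```

```bash
python3 go.py .07 22 .151
```

```text
[ 0.002  0.     0.012 -0.104 -0.199  0.323]
6.82 [0.6025 0.1185 0.1542] [ 26.2  25.1  -7.9  -0.  -57.   -3.5] [-5.7 -0.4  7.3] [-0.23  1.7  -0.38] 0.20720390477652578
```

Emit:
arm_command:
  deltas:
    - [0, 0, -0.113, -0.79, 0.1, 0, 0.9]
    - [0, 0, -0.227, -1.57, 0.28, 0, 0.9]
    - [0, 0, -0.34, -2.34, 0.5, 0, 0.9]
    - [0, 0, -0.454, -3.07, 0.81, 0, 0.9]
    - [0, 0, -0.567, -3.76, 1.2, 0, 0.9]
    - [0, 0, -0.681, -4.41, 1.66, 0, 0.9]
    - [0, 0, -0.681, -4.41, 1.66, 0, 0.9]

```text
time_s: 7.4
tcp_pos: [0.571, 0.1545, 0.1543]
ee_rot: [[0.882, -0.47, 0.002], [-0.47, -0.882, 0.002], [0.001, -0.003, -1.0]]
wrist_force: [-3.4, 3.2, 4.1]
gripper_width: 0.199
gripper_force: 29.6
```

```bash
python3 go.py .07 60 .151
```

```text
[-0.003 -0.001  0.034  0.258 -0.145  0.327]
7.4 [0.571  0.1545 0.1543] [ 30.8  23.  -11.4  -0.  -55.4  31.2] [-3.4  3.2  4.1] [ 0.84  1.05 -0.09] 0.1986517340452373
```

Emit:
arm_command:
  deltas:
    - [0, 0, -0.07, -0.49, 0.02, 0, 0.9]
    - [0, 0, -0.14, -0.98, 0.07, 0, 0.9]
    - [0, 0, -0.21, -1.46, 0.15, 0, 0.9]
    - [0, 0, -0.28, -1.93, 0.27, 0, 0.9]
    - [0, 0, -0.35, -2.4, 0.42, 0, 0.9]
    - [0, 0, -0.42, -2.85, 0.61, 0, 0.9]
    - [0, 0, -0.42, -2.85, 0.61, 0, 0.9]

```text
time_s: 7.98
tcp_pos: [0.545, 0.1627, 0.1543]
ee_rot: [[0.997, -0.074, 0.006], [-0.074, -0.997, 0.004], [0.005, -0.004, -1.0]]
wrist_force: [0.7, 4.1, 2.7]
gripper_width: 0.204
gripper_force: 29.8
```

```bash
python3 go.py .07 84 .151
```

```text
[-0.004 -0.005  0.031  0.126 -0.098  0.331]
7.98 [0.545  0.1627 0.1543] [ 32.9  20.9 -14.9   0.  -53.9  52.8] [0.7 4.1 2.7] [ 0.97 -0.18 -0.27] 0.20406047575752267
```

Emit:
arm_command:
  deltas:
    - [0, 0, -0.07, -0.49, 0.02, 0, 0.9]
    - [0, 0, -0.14, -0.98, 0.07, 0, 0.9]
    - [0, 0, -0.21, -1.46, 0.15, 0, 0.9]
    - [0, 0, -0.28, -1.93, 0.27, 0, 0.9]
    - [0, 0, -0.35, -2.4, 0.42, 0, 0.9]
    - [0, 0, -0.35, -2.4, 0.42, 0, 0.9]

```text
time_s: 8.48
tcp_pos: [0.5298, 0.1622, 0.1563]
ee_rot: [[0.962, 0.272, 0.025], [0.272, -0.962, 0.01], [0.027, -0.003, -1.0]]
wrist_force: [22.7, 0.4, -8.9]
gripper_width: 0.207
gripper_force: 30.9
```

```bash
python3 go.py .07 105 .151
```

```text
[-0.003 -0.027  0.014 -0.886 -0.185  0.503]
8.48 [0.5298 0.1622 0.1563] [ 34.   19.  -17.8   0.4 -51.8  71.6] [22.7  0.4 -8.9] [-0.13 -6.61 -0.66] 0.20683239779370083
```

The wheel reached a hard stop: 23 N tangential at φ≈97° after about 166° of turning in total. I'll release it and check.

Emit:
arm_command:
  deltas:
    - [0, 0, 0, 0.3, 0, 0, 0]
    - [0, 0, 0, 0.6, 0, 0, 0]
    - [0, 0, 0, 0.8, 0, 0, 0]
    - [0, 0, 0, 0.8, 0, 0, 0]
    - [0, 0, 0, 0.8, 0, -4.0, -0.2]
    - [0, 0, 0, 0.8, 0, -8.0, -0.2]
    - [0, 0, 0, 0.8, 0, -12.0, -0.2]
    - [0, 0, 0, 0.8, 0, -12.0, -0.2]

```text
time_s: 9.15
tcp_pos: [0.5302, 0.1621, 0.2821]
ee_rot: [[0.962, 0.274, 0.015], [0.274, -0.962, 0.006], [0.016, -0.001, -1.0]]
wrist_force: [0.6, -0.9, 0.6]
gripper_width: 0.587
gripper_force: 0.0
```

```bash
python3 go.py .09 97 .28;python3 - <<'E'
from h import *
T=cam("top");g=T["pixels"];cv2.imwrite("pics/t2.png",cv2.resize(g[170:310,210:420],None,fx=3.5,fy=3.5))
E
```

```text
[-2.000e-03 -1.600e-02  1.560e-01  3.660e-01 -2.097e+00  2.150e-01]
9.15 [0.5302 0.1621 0.2821] [ 33.9  13.2  -6.5   0.2 -69.4  72. ] [ 0.6 -0.9  0.6] [ 0.01 -0.12  0.03] 0.5870757074328571
```

View pics/t2.png

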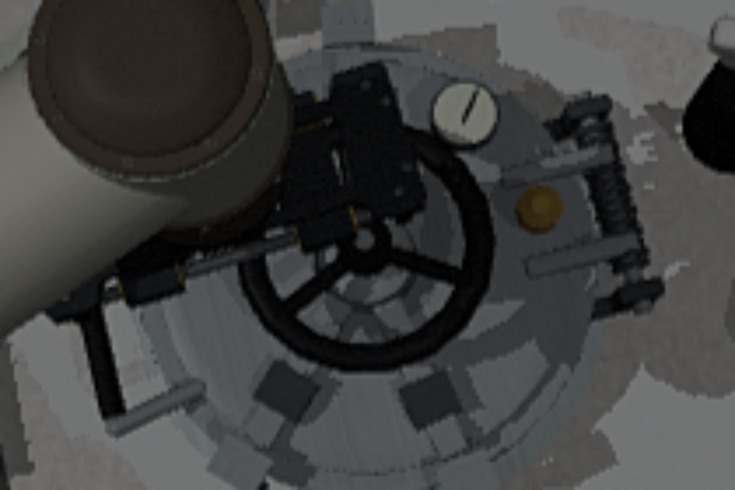

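The top crop shows the wheel free, with spokes running from the hub (363,243) to about (460,275) and (290,305). The bolts at (285,390) and (430,395) are drawn in from the keepers. I'll compute the spoke angle to confirm the turn.

```bash
python3 - <<'E'
from h import *
T=cam("top");f=lambda u,v:onplane(T,(210+u/3.5,170+v/3.5),.153)
h=f(363,243)
for q in((460,275),(290,305)):
    d=f(*q)-h;print(h,np.degrees(np.arctan2(d[1],d[0])),np.hypot(*d[:2]))
g=T["pixels"].max(2);a=np.radians(np.arange(0,360,3))
for C in([.538,.094,.153],[.536,.0945,.153]):
  v=[np.mean([g[tuple(np.round(proj(T,np.array(C)+[r*np.cos(t),r*np.sin(t),0])[::-1]).astype(int))] for r in(.03,.037,.044,.05)]) for t in a]
  print([int(np.degrees(t)) for t,x in zip(a,v) if x<28 and 100<np.degrees(t)<350])
E
python3 go.py 0 0 .15 -256
```

```text
[0.536785   0.09447844 0.153     ] -110.10629395512575 0.0614298154711024
[0.536785   0.09447844 0.153     ] 129.15332706144537 0.05765636391665647
[123, 126, 129, 132, 135, 239, 243, 246, 248, 252, 255, 297, 300, 303, 306, 309, 312, 315, 318, 321, 324, 327, 330, 333, 336, 339, 342, 345, 348]
[123, 126, 129, 132, 135, 243, 246, 248, 252, 255, 258, 300, 303, 306, 309, 312, 315, 318, 321, 324, 327, 330, 333, 336, 339, 342, 345, 348]
[ 5.000e-03 -2.000e-03 -3.110e+00 -7.070e-01  6.824e+00  1.247e+01]
9.25 [0.5268 0.1613 0.2748] [ 33.9  13.4  -7.1  -0.  -69.3  72. ] [-0.4 -0.2 -0.8] [-0.06  0.01  0.05] 0.5938420518116
```

The spoke is at 129.5°, where about 142° was expected, so the wheel either slipped or crept back about 12° on release. A third grasp will press it back against the stop.

```bash
sed -i 's/\[.539,.094,0\]/[.5375,.094,0]/' go.py; python3 go.py .07 70 .2
```

```text
[-3.000e-03 -3.000e-03  6.250e-01  3.265e+00  1.100e+00  7.492e+00]
9.25 [0.5268 0.1613 0.2748] [ 33.9  13.4  -7.1  -0.  -69.3  72. ] [-0.4 -0.2 -0.8] [-0.06  0.01  0.05] 0.5938420518116
```

Emit:
arm_command:
  deltas:
    - [0, 0, 0.12, 0.8, 0.2, 1.5, 0]
    - [0, 0, 0.24, 1.6, 0.5, 3.5, 0]
    - [0, 0, 0.36, 2.3, 0.8, 5.5, 0]
    - [0, 0, 0.48, 2.9, 1.0, 7.5, 0]
    - [0, 0, 0.6, 3.27, 1.1, 7.5, 0]
    - [0, 0, 0.625, 3.27, 1.1, 7.5, 0]
    - [0, 0, 0.625, 3.27, 1.1, 7.5, 0]

```text
time_s: 9.83
tcp_pos: [0.5605, 0.159, 0.1965]
ee_rot: [[0.941, -0.34, -0.003], [-0.34, -0.941, -0.002], [-0.002, 0.002, -1.0]]
wrist_force: [0.2, 0.2, 0.4]
gripper_width: 0.506
gripper_force: 0.0
```

```bash
python3 go.py .07 70 .152
```

```text
[ 2.00e-03  2.00e-03  2.00e-03  7.30e-02 -1.13e-01  4.45e+00]
9.83 [0.5605 0.159  0.1965] [ 31.8  20.1  -9.4  -0.  -60.8  38.4] [0.2 0.2 0.4] [-0.04 -0.04 -0.05] 0.5058865291990479
```

Emit:
arm_command:
  deltas:
    - [0, 0, 0, 0.1, 0, 2.5, 0]
    - [0, 0, 0, 0.1, 0, 4.4, 0]
    - [0, 0, 0, 0.1, 0, 4.4, 0.9]
    - [0, 0, 0, 0.1, 0, 4.4, 0.9]
    - [0, 0, 0, 0.1, 0, 4.4, 0.9]
    - [0, 0, 0, 0.1, 0, 4.4, 0.9]
    - [0, 0, 0, 0.1, 0, 4.4, 0.9]
    - [0, 0, 0, 0.1, 0, 4.4, 0.9]

```text
time_s: 10.5
tcp_pos: [0.5625, 0.1587, 0.1555]
ee_rot: [[0.94, -0.34, 0.002], [-0.34, -0.94, -0.0], [0.002, -0.0, -1.0]]
wrist_force: [0.1, -2.6, 4.6]
gripper_width: 0.207
gripper_force: 29.1
```

Emit:
arm_command:
  deltas:
    - [0, 0, -0.03, -0.21, 0, 0, 0.9]
    - [0, 0, -0.06, -0.42, 0.01, 0, 0.9]
    - [0, 0, -0.09, -0.63, 0.03, 0, 0.9]
    - [0, 0, -0.09, -0.63, 0.03, 0, 0.9]

```text
time_s: 10.83
tcp_pos: [0.5613, 0.1589, 0.1556]
ee_rot: [[0.967, -0.254, 0.011], [-0.254, -0.967, -0.001], [0.011, -0.002, -1.0]]
wrist_force: [16.2, -11.6, -4.9]
gripper_width: 0.21
gripper_force: 27.9
```

```bash
python3 go.py .07 70 .152
```

```text
[-0.002 -0.011  0.092 -0.017 -0.085  0.364]
10.83 [0.5613 0.1589 0.1556] [ 31.9  22.  -13.    0.5 -54.4  43.1] [ 16.2 -11.6  -4.9] [-3.5  -4.44 -0.23] 0.21010915587514736
```

It moved 1 mm and then resisted with about 19 N, so the wheel is at its end stop and the earlier difference was grip slip. Release and rise.

Emit:
arm_command:
  deltas:
    - [0, 0, 0, 0.4, 0, 0, 0.9]
    - [0, 0, 0, 0.4, 0, 0, 0]
    - [0, 0, 0, 0.4, 0, 0, 0]
    - [0, 0, 0, 0.4, 0, 0, 0]
    - [0, 0, 0, 0.4, 0, 0, 0]
    - [0, 0, 0, 0.4, 0, -3.5, 0]
    - [0, 0, 0, 0.4, 0, -7.0, 0]
    - [0, 0, 0, 0.4, 0, -7.0, 0]

```text
time_s: 11.5
tcp_pos: [0.5635, 0.1618, 0.2315]
ee_rot: [[0.967, -0.253, 0.013], [-0.253, -0.968, 0.005], [0.012, -0.008, -1.0]]
wrist_force: [0.8, 0.3, 1.7]
gripper_width: 0.491
gripper_force: 0.0
```

```bash
cat > hd.py <<'E'
import sys
from h import *
# hd.py th dz : delta to handle pose at lid angle th, raised dz
th,dz=map(float,sys.argv[1:3]);s=sense();b=np.radians(13.05);y=np.array([np.sin(b),-np.cos(b),0])
H0=np.array([.4977,.2676,.0927]);a=.0495
p=H0+y*(.343-.3434*np.cos(th+a))+[0,0,.3434*np.sin(th+a)-.017+dz]
print(delta(p,rotdown(13.05-90),s));print(p,round(s["time_s"],2),np.round(s["tcp_pos"],4),np.round(s["joints"],1),np.round(s["wrist_force"],1),s["gripper_width"])
E
python3 hd.py 0 .14
python3 - <<'E'
from h import *
T=cam("top");g=T["pixels"].max(2);a=np.radians(np.arange(0,360,3))
v=[np.mean([g[tuple(np.round(proj(T,np.array([.537,.0943,.153])+[r*np.cos(t),r*np.sin(t),0])[::-1]).astype(int))] for r in(.03,.037,.044,.05)]) for t in a]
print([int(np.degrees(t)) for t,x in zip(a,v) if x<28 and 100<np.degrees(t)<350])
E
```

```text
[-5.000e-03 -1.400e-02 -4.830e-01 -9.038e+00 -8.571e+00 -1.590e-01]
[0.49770466 0.26757991 0.23269136] 11.5 [0.5635 0.1618 0.2315] [ 31.9  18.3  -6.7   0.2 -64.2  43.4] [0.8 0.3 1.7] 0.49101962956199574
[123, 126, 129, 132, 135, 239, 243, 246, 248, 252, 255, 321, 324, 327, 330, 333, 336, 339, 342, 345, 348]
```

Emit:
arm_command:
  deltas:
    - [0, 0, -0.1, -2, -2, 0, 0.1]
    - [0, 0, -0.2, -4.5, -4.5, 0, 0.1]
    - [0, 0, -0.3, -7, -6.5, 0, 0.1]
    - [0, 0, -0.4, -9.04, -8.57, 0, 0.1]
    - [0, 0, -0.483, -9.04, -8.57, 0, 0.1]
    - [0, 0, -0.483, -9.04, -8.57, 0, 0.1]
    - [0, 0, -0.483, -9.04, -8.57, 0, 0.1]

```text
time_s: 12.13
tcp_pos: [0.4937, 0.2661, 0.2231]
ee_rot: [[0.975, 0.222, -0.001], [0.222, -0.975, -0.001], [-0.001, 0.0, -1.0]]
wrist_force: [-0.6, -0.3, -0.5]
gripper_width: 0.451
gripper_force: 0.0
```

```bash
python3 hd.py 0 .003
```

```text
[ 0.0000e+00  1.0000e-03 -4.0000e-03  4.4100e-01 -6.1000e-02  1.2743e+01]
[0.49770466 0.26757991 0.09569136] 12.13 [0.4937 0.2661 0.2231] [ 44.9  16.7 -10.3  -0.  -63.1  58. ] [-0.6 -0.3 -0.5] 0.45142388604936534
```

Emit:
arm_command:
  deltas:
    - [0, 0, 0, 0.3, -0.1, 3, 0.1]
    - [0, 0, 0, 0.3, -0.1, 6, 0.1]
    - [0, 0, 0, 0.3, -0.1, 8.5, 0.1]
    - [0, 0, 0, 0.3, -0.1, 8.5, 0.1]
    - [0, 0, 0, 0.3, -0.1, 8.5, 0.1]

```text
time_s: 12.55
tcp_pos: [0.497, 0.2663, 0.1379]
ee_rot: [[0.975, 0.221, -0.002], [0.221, -0.975, -0.003], [-0.003, 0.002, -1.0]]
wrist_force: [0.2, 0.2, 0.4]
gripper_width: 0.449
gripper_force: 0.0
```

```bash
python3 hd.py 0 .003; python3 - <<'E'
from h import *
c=cam("scene")["pixels"];cv2.imwrite("pics/g3.png",cv2.resize(c[190:340,320:500],None,fx=4,fy=4))
E
```

```text
[ 2.000e-03  3.000e-03 -5.000e-03  1.070e-01 -1.190e-01  4.218e+00]
[0.49770466 0.26757991 0.09569136] 12.55 [0.497  0.2663 0.1379] [ 44.7  21.8 -16.3   0.  -52.2  58.1] [0.2 0.2 0.4] 0.44900861906833844
```

View pics/g3.png

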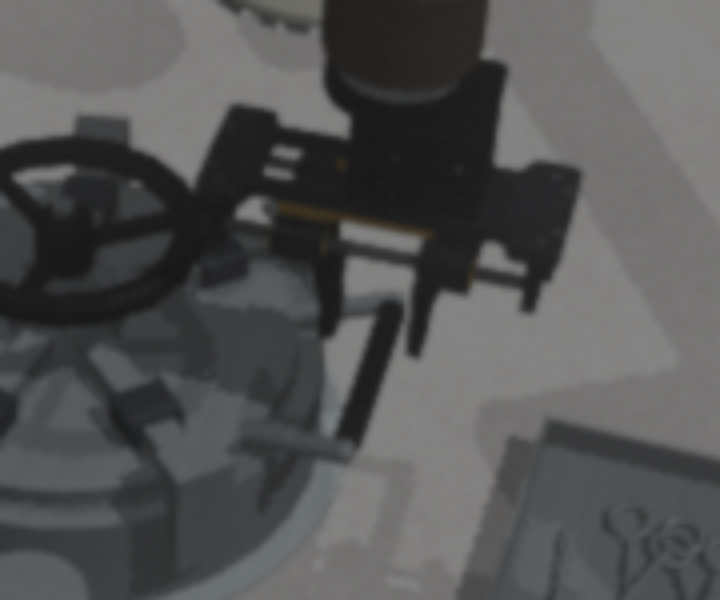

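The crop shows the fingers straddling the bar at about (370,370), but the wide gripper body reaches nearly to the wheel rim at (200,215). I'll tilt the hand back about 12° so that it clears the rim, then descend.

Emit:
arm_command:
  deltas:
    - [-0.11, 0, 0, 0.1, -0.1, 0, 0.1]
    - [-0.22, 0, 0, 0.1, -0.1, 1, 0.1]
    - [-0.22, 0, 0, 0.1, -0.1, 2.5, 0.1]
    - [-0.22, 0, 0, 0.1, -0.1, 4.2, 0.1]
    - [-0.22, 0, 0, 0.1, -0.1, 4.2, 0.1]
    - [-0.22, 0, 0, 0.1, -0.1, 4.2, 0.1]

```text
time_s: 13.1
tcp_pos: [0.4986, 0.2691, 0.0982]
ee_rot: [[0.975, 0.217, 0.05], [0.223, -0.952, -0.212], [0.002, 0.218, -0.976]]
wrist_force: [0.8, 1.1, -0.8]
gripper_width: 0.448
gripper_force: 0.0
```

```bash
python3 hd.py 0 .003
```

```text
[ 0.219 -0.001 -0.003 -0.121  0.07   0.276]
[0.49770466 0.26757991 0.09569136] 13.1 [0.4986 0.2691 0.0982] [ 49.7  26.6 -20.9  13.1 -50.7  44.2] [ 0.8  1.1 -0.8] 0.44839859740124305
```

Emit:
arm_command:
  deltas:
    - [0, 0, 0, 0, 0, 0.3, 0.1]
    - [0, 0, 0, 0, 0, 0.3, 0.9]
    - [0, 0, 0, 0, 0, 0.3, 0.9]
    - [0, 0, 0, 0, 0, 0.3, 0.9]
    - [0, 0, 0, 0, 0, 0.3, 0.9]
    - [0, 0, 0, 0, 0, 0.3, 0.9]
    - [0, 0, 0, 0, 0, 0.3, 0.9]

```text
time_s: 13.68
tcp_pos: [0.4982, 0.2681, 0.0945]
ee_rot: [[0.975, 0.218, 0.049], [0.223, -0.951, -0.213], [0.001, 0.218, -0.976]]
wrist_force: [-0.8, -0.3, 2.6]
gripper_width: 0.167
gripper_force: 30.0
```

```bash
python3 hd.py 0 .003;cat > lift.py <<'E'
import sys
from h import *
# lift.py th0 th1 n : rows in current tool axes for handle arc th0->th1, orientation constant
t0,t1,n=map(float,sys.argv[1:4]);E=np.array(sense()["ee_rot"]);b=np.radians(13.05);y=np.array([np.sin(b),-np.cos(b),0])
P=lambda t:-y*.3434*np.cos(t+.0495)+np.array([0,0,.3434*np.sin(t+.0495)])
for t in np.linspace(t0,t1,int(n)+1)[1:]: print(round(t,3),np.round(100*E.T@(P(t)-P(t0)),2))
E
python3 lift.py 0 .2 8
```

```text
[ 0.22  -0.    -0.003 -0.059  0.064 -0.113]
[0.49770466 0.26757991 0.09569136] 13.68 [0.4982 0.2681 0.0945] [ 49.6  26.9 -21.2  13.2 -50.3  44.1] [-0.8 -0.3  2.6] 0.1666266900310671
0.025 [ 0.    0.24 -0.82]
0.05 [ 0.    0.5  -1.64]
0.075 [ 0.    0.78 -2.45]
0.1 [ 0.    1.08 -3.26]
0.125 [ 0.    1.4  -4.06]
0.15 [ 0.    1.74 -4.84]
0.175 [ 0.01  2.1  -5.62]
0.2 [ 0.01  2.48 -6.39]
```

Emit:
arm_command:
  deltas:
    - [0, 0, 0, 0, 0.12, -0.41, 0.9]
    - [0, 0, 0, 0, 0.24, -0.82, 0.9]
    - [0, 0, 0, 0, 0.5, -1.64, 0.9]
    - [0, 0, 0, 0, 0.78, -2.45, 0.9]
    - [0, 0, 0, 0, 1.08, -3.26, 0.9]
    - [0, 0, 0, 0, 1.4, -4.06, 0.9]
    - [0, 0, 0, 0, 1.74, -4.84, 0.9]
    - [0, 0, 0, 0, 1.74, -4.84, 0.9]

```text
time_s: 14.35
tcp_pos: [0.4996, 0.2615, 0.1475]
ee_rot: [[0.975, 0.217, 0.05], [0.223, -0.952, -0.212], [0.002, 0.218, -0.976]]
wrist_force: [3.8, -0.5, -4.9]
gripper_width: 0.172
gripper_force: 30.0
```

```bash
python3 hd.py .15 .002; python3 lift.py .15 .35 8
```

```text
[ 0.22  -0.001 -0.003 -0.05  -0.035  0.166]
[0.49914763 0.26135451 0.14575476] 14.35 [0.4996 0.2615 0.1475] [ 49.2  23.1 -18.1  12.2 -56.9  46.3] [ 3.8 -0.5 -4.9] 0.1715261524858288
0.175 [ 0.    0.36 -0.78]
0.2 [ 0.    0.74 -1.55]
0.225 [ 0.01  1.14 -2.31]
0.25 [ 0.01  1.55 -3.06]
0.275 [ 0.01  1.99 -3.8 ]
0.3 [ 0.01  2.44 -4.53]
0.325 [ 0.01  2.91 -5.25]
0.35 [ 0.02  3.4  -5.95]
```

Emit:
arm_command:
  deltas:
    - [0, 0, 0, 0, 0.36, -0.78, 0.9]
    - [0, 0, 0, 0, 0.74, -1.55, 0.9]
    - [0, 0, 0, 0, 1.14, -2.31, 0.9]
    - [0, 0, 0, 0, 1.55, -3.06, 0.9]
    - [0, 0, 0, 0, 1.99, -3.8, 0.9]
    - [0, 0, 0, 0, 2.44, -4.53, 0.9]
    - [0, 0, 0, 0, 2.91, -5.25, 0.9]
    - [0, 0, 0, 0, 3.4, -5.95, 0.9]

```text
time_s: 15.02
tcp_pos: [0.5041, 0.242, 0.2116]
ee_rot: [[0.975, 0.218, 0.049], [0.223, -0.951, -0.212], [0.001, 0.218, -0.976]]
wrist_force: [4.2, 1.8, -4.0]
gripper_width: 0.177
gripper_force: 30.0
```

```bash
python3 hd.py .35 .002; python3 lift.py .35 .55 8
```

```text
[ 0.22  -0.    -0.002 -0.041  0.018  0.033]
[0.50371553 0.24164721 0.2112681 ] 15.02 [0.5041 0.242  0.2116] [ 47.5  18.9 -14.   11.5 -64.7  49.8] [ 4.2  1.8 -4. ] 0.17749563914419056
0.375 [ 0.    0.51 -0.69]
0.4 [ 0.    1.03 -1.37]
0.425 [ 0.    1.57 -2.04]
0.45 [ 0.01  2.13 -2.69]
0.475 [ 0.01  2.7  -3.33]
0.5 [ 0.01  3.29 -3.96]
0.525 [ 0.01  3.9  -4.56]
0.55 [ 0.01  4.52 -5.16]
```

Emit:
arm_command:
  deltas:
    - [0, 0, 0, 0, 0.51, -0.69, 0.9]
    - [0, 0, 0, 0, 1.03, -1.37, 0.9]
    - [0, 0, 0, 0, 1.57, -2.04, 0.9]
    - [0, 0, 0, 0, 2.13, -2.69, 0.9]
    - [0, 0, 0, 0, 2.7, -3.33, 0.9]
    - [0, 0, 0, 0, 3.29, -3.96, 0.9]
    - [0, 0, 0, 0, 3.9, -4.56, 0.9]
    - [0, 0, 0, 0, 4.52, -5.16, 0.9]

```text
time_s: 15.68
tcp_pos: [0.5114, 0.2098, 0.2718]
ee_rot: [[0.975, 0.218, 0.049], [0.223, -0.951, -0.212], [0.0, 0.218, -0.976]]
wrist_force: [3.2, 1.4, -1.0]
gripper_width: 0.173
gripper_force: 30.0
```

```bash
python3 hd.py .55 .002; python3 lift.py .55 .67 6;python3 lift.py .55 .49 3
```

```text
[ 0.22  -0.    -0.002 -0.025 -0.003  0.038]
[0.5111313  0.2096534  0.27145649] 15.68 [0.5114 0.2098 0.2718] [ 44.6  15.4 -10.1  11.3 -71.6  54. ] [ 3.2  1.4 -1. ] 0.17331985768794747
0.57 [ 0.    0.51 -0.46]
0.59 [ 0.    1.02 -0.92]
0.61 [ 0.    1.55 -1.36]
0.63 [ 0.    2.08 -1.79]
0.65 [ 0.01  2.62 -2.22]
0.67 [ 0.01  3.17 -2.63]
0.53 [-0.   -0.5   0.47]
0.51 [-0.   -0.98  0.96]
0.49 [-0.   -1.46  1.45]
```

Emit:
arm_command:
  deltas:
    - [0, 0, 0, 0, 0.51, -0.46, 0.9]
    - [0, 0, 0, 0, 1.02, -0.92, 0.9]
    - [0, 0, 0, 0, 1.55, -1.36, 0.9]
    - [0, 0, 0, 0, 2.08, -1.79, 0.9]
    - [0, 0, 0, 0, 2.62, -2.22, 0.9]
    - [0, 0, 0, 0, 3.17, -2.63, 0.9]
    - [0, 0, 0, 0, 3.17, -2.63, 0.9]
    - [0, 0, 0, 0, 3.17, -2.63, 0.9]

```text
time_s: 16.35
tcp_pos: [0.517, 0.1853, 0.304]
ee_rot: [[0.975, 0.217, 0.049], [0.223, -0.952, -0.212], [0.001, 0.218, -0.976]]
wrist_force: [0.9, 3.0, 3.5]
gripper_width: 0.173
gripper_force: 30.0
```

```bash
python3 hd.py .67 .002; python3 lift.py .67 .5 8; python3 - <<'E'
from h import *
c=cam("scene")["pixels"];cv2.imwrite("pics/g4.png",cv2.resize(c[120:340,220:500],None,fx=2.5,fy=2.5))
E
```

```text
[ 0.22  -0.001 -0.003 -0.018  0.016  0.008]
[0.51682914 0.18507122 0.30400358] 16.35 [0.517  0.1853 0.304 ] [ 42.3  13.7  -7.8  11.3 -75.1  57. ] [0.9 3.  3.5] 0.1730982713262151
0.649 [-0.   -0.58  0.44]
0.628 [-0.   -1.16  0.89]
0.606 [-0.01 -1.72  1.35]
0.585 [-0.01 -2.28  1.82]
0.564 [-0.01 -2.82  2.31]
0.542 [-0.01 -3.36  2.8 ]
0.521 [-0.01 -3.88  3.31]
0.5 [-0.01 -4.4   3.83]
```

View pics/g4.png

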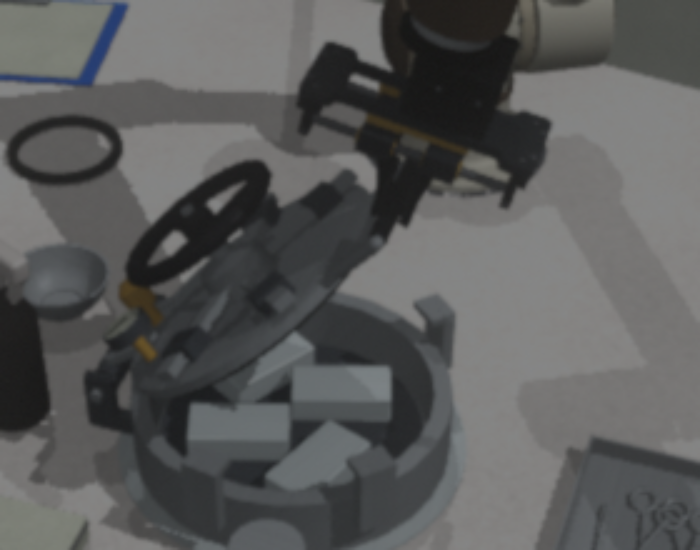

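The lid is open at about 38° with the handle gripped at about (390,200), and the pull is now upward, so it is past balance. I'll ease it back to about 0.50 rad.

Emit:
arm_command:
  deltas:
    - [0, 0, 0, 0, -0.58, 0.44, 0.9]
    - [0, 0, 0, 0, -1.16, 0.89, 0.9]
    - [0, 0, 0, 0, -1.72, 1.35, 0.9]
    - [0, 0, 0, 0, -2.28, 1.82, 0.9]
    - [0, 0, 0, 0, -2.82, 2.31, 0.9]
    - [0, 0, 0, 0, -3.36, 2.8, 0.9]
    - [0, 0, 0, 0, -3.88, 3.31, 0.9]
    - [0, 0, 0, 0, -4.4, 3.83, 0.9]

```text
time_s: 17.07
tcp_pos: [0.509, 0.22, 0.2554]
ee_rot: [[0.975, 0.218, 0.049], [0.224, -0.951, -0.212], [-0.0, 0.218, -0.976]]
wrist_force: [0.8, 3.9, 2.0]
gripper_width: 0.175
gripper_force: 30.0
```

Emit:
arm_command:
  deltas:
    - [0, 0, 0, 0, 0, 0, 0.9]
    - [0, 0, 0, 0, 0, 0, 0.9]
    - [0, 0, 0, 0, 0, 0, 0.9]
    - [0, 0, 0, 0, 0, 0, 0.9]
    - [0, 0, 0, 0, 0, 0, 0.9]
    - [0, 0, 0, 0, 0, 0, 0.9]

```text
time_s: 17.57
tcp_pos: [0.5092, 0.2194, 0.2564]
ee_rot: [[0.975, 0.218, 0.049], [0.223, -0.951, -0.212], [0.0, 0.218, -0.976]]
wrist_force: [1.7, 5.8, 1.5]
gripper_width: 0.169
gripper_force: 30.0
```

```bash
python3 hd.py .5 .002; python3 - <<'E'
from h import *
print(np.round(sense()["joint_velocities"],2))
c=cam("top")["pixels"];cv2.imwrite("pics/t5.png",c)
E
```

```text
[ 0.22  -0.    -0.003 -0.031  0.075 -0.052]
[0.50902469 0.21874192 0.25704439] 17.57 [0.5092 0.2194 0.2564] [ 45.5  16.2 -11.1  11.3 -69.9  52.8] [1.7 5.8 1.5] 0.16893168429678307
[-0.04 -0.15  0.04  0.04 -0.17  0.08]
```

View pics/t5.png

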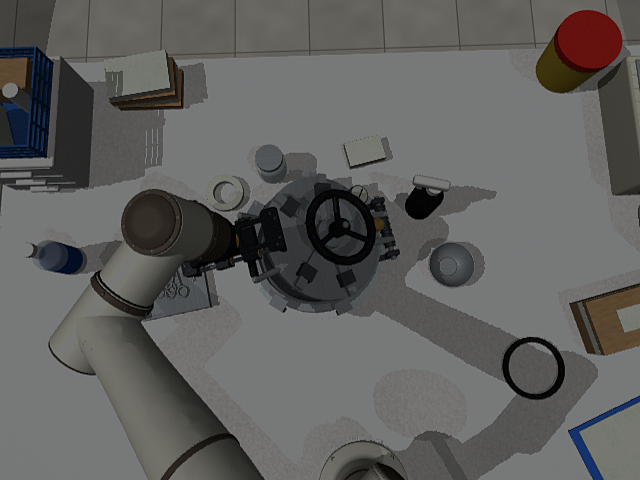

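The top view shows every bystander where it was: jar (270,160), tape (228,193), carton (365,151), bottle (425,198), bowl (452,264) and tray. The lid is held at about 0.50 rad, so I'm handing it in.

```bash
python3 -c "
from station import *
print(finish_job())"
```

```text
the job is handed in; nothing more can be done
None
```

I handed the job in with the handwheel at its end stop after three grasps, the lid raised to about 0.67 rad and eased back to about 0.50 rad, held by its handle, and the bystanders where they started; no verdict came back.

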